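Hold the orange sensor plug home in the test cell's bayonet port

TASK

Take the sensor plug with the orange collar out of the rack, put it into the slotted bayonet port on top of the test cell, push it all the way down against the spring and, keeping it down, twist it a quarter turn clockwise (seen from above). The port springs back if let go, so finish while still gripping the plug and holding it down and turned for the reading. Leave the other plugs in the rack and do not disturb the other things on the bench.

Things in the scene. Friction and masses are not known exactly. Their poses are not given: they have to be found in the camera images.
- plug_orange: Plug to fit, loose, 0.1-0.2 kg, upright in a rack pocket. Origin: centre of underside, z up. Upwards: steel shank 16 mm dia, 0 to 26 mm; across its foot a crossbar 40 mm along x, 10 mm along y, 0 to 8 mm; orange collar 36 mm dia, 26 to 32 mm; flat grey handle 30 mm along x, 16 mm along y, 32 to 78 mm, orange on top. Grip it across the 16 mm. Half turns are alike.
- plug_orange_grip (a point): Point on the orange plug's axis, in the handle, 58 mm above the plug's underside; axes as the plug's.
- cell: Test cell, fixed: block of light wood layers, 180 mm square at the foot, 120 mm high, grey top plate 170 mm square with four bolt heads 6 mm high in its corners; the brass square 74 mm wide in its middle is the bayonet port. Origin: centre of underside, z up; x runs along the port's slot; two red marks lie in line with the slot. It stands left or right of the robot, the rack opposite.
- port_mouth (a point): Centre of the port's mouth, in the cell's top face, 120 mm above the bench; axes as the cell's. The lip is 6 mm thick; its opening is a slot 46 mm along x by 15 mm along y with a 22 mm square in the middle for the shank. The crossbar enters only along the slot, either way round. Twisting is blocked by the lip until the plug is pushed 5 mm down from where it first rests on the sprung disc.
- port_disc (a point): Centre of the top of the dark sprung disc under the port's lip, 10 mm below the mouth at rest; moves down and turns with it. The plug's underside rests on it, and four dogs 4 mm high take the crossbar along when twisted. Fully down, it and the plug's underside are 22 mm below the mouth and the collar's underside stands 4 mm above the mouth.
- port_plunger (a joint): How far the port's sprung disc is pushed down, m: 0 at rest, 0.012 at the stop (fully home). The spring needs 6 N to begin and 14 N at the stop. Over 0.008 counts as pushed home.
- port_rotor (a joint): How far the disc is turned, rad: 0 at rest, grows clockwise seen from above, stop at 1.66. A weak spring (0.15 N m at a quarter turn) turns it back. The bar has about 0.15 rad of play between the dogs, so the disc lags the plug by about that: turn the plug 1.57 rad or slightly more (up to 1.75). Over 1.2 counts as turned.
- rack: Wooden rack, fixed, 90 x 250 x 60 mm (x, y, z), with three pockets in its top, 80 mm apart along its y, 20 mm deep (floor 40 mm above the bench), 45 x 19 mm, long side along its x. Each holds a plug, crossbar along the rack's x. Origin: centre of its underside, z up. Which plug is in which pocket varies.
- plug_blue: The same plug with a blue collar and cap instead; stands in the rack in the same way and must stay there.
- plug_white: The same plug with a white collar and cap instead; stands in the rack in the same way and must stay there.
- beaker: Loose glass beaker, 68 mm across, 85 mm high; origin: centre of its underside. Leave alone.
- jar: Loose amber jar, 60 mm across, 100 mm high; origin: centre of its underside. Leave alone.
- dish: Loose white dish, 90 mm across, 30 mm high; origin: centre of its underside. Leave alone.
- screwdriver: Loose screwdriver lying flat along its x; origin: underside. Leave alone.
- wrench: Loose wrench lying flat along its x; origin: underside. Leave alone.

How it is judged:
On the way, in this order (a step that is already met when the one before it is completed fails the run):
1. the orange plug's crossbar is in the port's slot, upright, before any twist (horizontal distance between plug_orange and port_mouth below 0.006 m and angle between plug_orange's own z axis and vertical below 0.2 rad and z of plug_orange in the frame of port_mouth below -0.006 m and value of joint port_rotor below 0.3 rad), for 0.1 s.
2. the plug is pushed down and twisted a quarter turn clockwise (horizontal distance between plug_orange and port_mouth below 0.006 m and angle between plug_orange's own z axis and vertical below 0.2 rad and z of plug_orange in the frame of port_mouth below -0.016 m and value of joint port_plunger above 0.008 m and value of joint port_rotor above 1.2 rad and angle between the x axis of plug_orange and the y axis of cell, either way round below 0.45 rad), for 0.2 s.
At the end, for the whole second after the job is handed in: For the last second the fingers grip the orange plug (over 2 N) and press it into the port (over 4 N): within 6 mm of its axis, upright to 0.2 rad, disc down over 8 of 12 mm and turned clockwise over 1.2 rad, still (under 0.2 rad/s), crossbar square to the slot to 0.45 rad (all of step 2 and contact force between the fingers and plug_orange above 2 N and contact force between plug_orange and cell above 4 N and velocity of joint port_rotor between -0.2 and 0.2 rad/s); the arm keeps its last pose, push and grip.
It fails at once if another plug is disturbed (moved more than 30 mm) (distance of any of plug_blue, plug_white from where it was at the start of the episode above 0.03 m).
It fails at once if another loose thing on the bench is disturbed (moved more than 30 mm) (distance of any of beaker, jar, dish, screwdriver, wrench from where it was at the start of the episode above 0.03 m).
It also fails if it takes over 48 s, if anything falls off the work surface, if the arm or the gripper's body presses on something with over 40 N, if the wrist force passes 120 N, or if a joint passes its speed limit or range.

ROBOT

A 7-joint arm with a two-finger parallel gripper is mounted at the origin on the work surface. World frame = base frame: x ahead of the robot, y to its left, z up, the work surface at z = 0. Lengths are in m, angles in rad, forces in N, time in s.
With the tool pointing down it reaches from about 0.425 to 0.925 m from the base axis. Payload 6.8 kg.
Tool frame: the origin (TCP) lies on the centre line of the jaws, within the pads' length; the fingertips stand 17 mm ahead of it and the grasp point (between the pads) lies 2 mm behind it (r.finger_overhang is the distance from the TCP to the fingertips, in m); z points along the fingers, y is the line along which they close (so a half turn about z gives the same grasp; the last joint's range is limited). The gripper opens to 88 mm and grips with 3 to 60 N. Pads are 20 mm wide; open, the fingers measure 115 mm over their backs; the gripper's body (75 mm by 178 mm) begins 61 mm behind the grasp point.
Start: joints at [1.174, 0.477, 0.022, 1.555, -0.011, 1.109, -0.083], TCP at [0.192, -0.647, 0.24] pointing down, gripper open.
Joint ranges: [-2.96, 2.96], [-0.34, 2.1], [-1.41, 1.46], [0.24, 2.44], [-1.37, 4.51], [0.17, 1.92], [-2.96, 2.96]. Speed limits (rad/s): [2.39, 2.39, 3.14, 3.14, 3.14, 3.14, 3.14].

INTERFACE

Orientations are given as a unit quaternion [w, x, y, z].
In Python, from station import r gives the robot as it stands.
- The arm moves only by the tool play_rows, never from a script. Its argument "rows" is a list that holds one entry, the list of rows, each a list of 7 numbers: the shift along the tool's x, y, z in m, then the turn, a rotation vector about the tool's x, y, z in degrees, then the finger opening in m, from 0 to 0.0878. In form: [[[tx, ty, tz, ax, ay, az, jaw], ...]]. A call has 1 to 12 rows; each row is the pose to reach, as a shift and turn from the pose commanded when the call began, along the tool's axes at that moment; what a row does not reach only later rows make up. A row lasts 1/12 s, in which the tool goes at most 41.7 mm and 7.16 degrees, less where a joint would pass 70% of its speed; a pose out of reach is approached as far as the arm can. A call with a gripper value outside its range is refused whole. The fingers move at their own pace and stop on an object; "force" is the grip in N (left out, the last holds). Time passes only in rows, so rows that repeat a pose let the fingers close. It gives the time, the measured TCP pose, the force, the opening and the grip force at its end, in the units of the state.
- r.get_obs(): the state, without advancing time (a new reading comes with each control period).
- r.get_image(name): name is "scene" or "top" or "wrist"; returns the picture (480x640x3 uint8, red, green, blue); there is no depth.
- r.camera_params(name): a dict with "fx", "fy", "cx", "cy" (pixels), "k1" (the pictures are not rectified: a ray, as slopes to the right and down, at radius r is drawn at 1 + k1 r^2 times it, then the intrinsics apply), "rvec" (rotation vector, rad) and "tvec" (3), from world to camera coordinates, as OpenCV has them; the wrist camera has in their place "T_tool_cam" (4x4, takes a point from camera to tool coordinates, whose origin is the TCP and whose axes are the flange's). Camera axes: x right, y down, z forward; pixel columns grow to the right and rows downward; lengths in m; the calibration is good to about 2 mm. A picture is of the moment at which its call begins: read the wrist's pose just before it. camera_params takes no time and is no camera call.
- r.sign_off(): hands the job in; it is judged then, once.
Trained networks look in the newest picture that a camera, given by its name, has taken for a name from the list of things; names that differ only in an ending like _2 or _b are one class to them, and where a whole thing is asked for, a point or a joint stands for the part that bears it (a point fixed in the world has none). Each returns a list of dicts, best first, with "p" (0 to 1); they miss things now and then, are a little off and sometimes report something else, mostly with a low value. They report only what shows in the picture. A call takes as long as a camera call.
- r.search_frame(target, camera): "rect" ([centre column, centre row, width, height] in pixels, round what is visible of it).
- r.trace(target, camera): "region" (480x640 bool, what is visible of it) and "rect" ([centre column, centre row, width, height] in pixels, round what is visible of it).
- r.spot_point(target, camera): "position" ([column, row] in pixels: a listed point, or the origin of a listed thing).
The state is a dict: "clock": time; "joints": joint angles; "qvel": joint speeds; "joint_torque": joint torques, N m; "ee_pos": TCP position; "tool_rot": TCP orientation; "force": force on the tool from outside, world axes, zero at the start; "moment": the same for the moment, N m; "finger_gap": opening from 0.0 (shut) to 1.0 (fully open); "gripper_force": force on a finger pad.
Only numpy, scipy, OpenCV 4.12 (cv2) and the standard library are available. Lean on these libraries where they do the work, as an engineer would, in place of code of your own. Each camera call takes 0.05 s, during which the arm holds its last target. There are 200 camera calls.

## Working session

There is one attempt and no reset: what is moved stays moved. The work goes in short steps, Python scripts to look and compute and a tool call to move; the robot and the scene stay as the last step left them, time stands still between calls to the robot, and variables do not carry over. Pictures are saved under pics/ and viewed, at most 10 in all, crops included, and the job is handed in when it is done.

Besides the shell and the picture viewer there is one more tool, called after ">>>" as name([rows], argument=value, ...), one row to a line, values as JSON. play_rows: Moves the arm, as the interface text tells. Its arguments: {"type":"object","properties":{"rows":{"type":"array","items":{"type":"array","items":{"type":"array","items":{"type":"number"}}}},"force":{"type":"number"}},"required":["rows"]}

```bash
mkdir -p pics
cat > h.py <<'E'
import numpy as np, cv2
from scipy.spatial.transform import Rotation as R
from station import r
def T(pos,q):
    M=np.eye(4); M[:3,:3]=R.from_quat(np.roll(q,-1)).as_matrix(); M[:3,3]=pos; return M
def tool():
    o=r.get_obs(); return T(o['ee_pos'],np.array(o['tool_rot']))
def cam(name,Tt=None):
    c=r.camera_params(name)
    if 'rvec' in c:
        E=np.eye(4); E[:3,:3]=cv2.Rodrigues(np.array(c['rvec'],float))[0]; E[:3,3]=np.ravel(c['tvec']); W=np.linalg.inv(E)
    else: W=(tool() if Tt is None else Tt)@np.array(c['T_tool_cam'])
    return c,W
def ray(name,px,Tt=None):
    c,W=cam(name,Tt)
    d=np.array([(px[0]-c['cx'])/c['fx'],(px[1]-c['cy'])/c['fy']]); s=d.copy()
    for _ in range(20): s=d/(1+c['k1']*(s@s))
    v=W[:3,:3]@np.array([s[0],s[1],1.]); return W[:3,3],v
def at_z(name,px,z,Tt=None):
    o,v=ray(name,px,Tt); return o+v*(z-o[2])/v[2]
def proj(name,P,Tt=None):
    c,W=cam(name,Tt); p=np.linalg.inv(W)@np.append(P,1); s=p[:2]/p[2]; s=s*(1+c['k1']*(s@s))
    return np.array([s[0]*c['fx']+c['cx'],s[1]*c['fy']+c['cy']])
def tri(a,b):
    A=[];B=[]
    M=np.zeros((3,3));y=np.zeros(3)
    for o,v in (a,b):
        v=v/np.linalg.norm(v);P=np.eye(3)-np.outer(v,v);M+=P;y+=P@o
    return np.linalg.solve(M,y)
def save(n,img): cv2.imwrite('pics/'+n,img[:,:,::-1])
E
python3 - <<'E'
from h import *
np.set_printoptions(precision=4,suppress=True)
o=r.get_obs(); print(o['clock'],o['ee_pos'],o['tool_rot'],o['force'],r.finger_overhang)
for n in ('top','scene'):
    save(n+'0.png',r.get_image(n))
    print(n,cam(n)[1][:3,3])
    for t in ('plug_orange','plug_orange_grip','port_mouth','cell','rack','plug_blue','plug_white'):
        for d in r.spot_point(t,n)[:2]:
            print(t,d['position'],round(d['p'],2),at_z(n,d['position'],{'plug_orange':.04,'plug_orange_grip':.098,'port_mouth':.12,'plug_blue':.04,'plug_white':.04}.get(t,0)))
E
```

```text
0.0 [ 0.1921 -0.6465  0.2387] [-0.0009  0.9896  0.1439 -0.0002] [ 0.5266 -0.803  -1.0508] 0.017
top [ 0.4502 -0.0195  1.3498]
plug_orange [218.1, 233.1] 0.58 [0.5885 0.2794 0.04  ]
plug_orange [485.9, 247.3] 0.23 [ 0.5392 -0.5295  0.04  ]
plug_orange_grip [212.6, 228.7] 0.5 [0.5953 0.2823 0.098 ]
port_mouth [382.7, 252.2] 0.89 [ 0.5225 -0.2032  0.12  ]
port_mouth [379.0, 250.6] 0.44 [ 0.5271 -0.1929  0.12  ]
cell [375.3, 253.0] 0.81 [ 0.5272 -0.1982  0.    ]
cell [218.8, 229.1] 0.26 [0.6052 0.2865 0.    ]
rack [243.8, 237.0] 0.91 [0.58   0.2082 0.    ]
plug_blue [247.8, 237.0] 0.66 [0.576  0.1894 0.04  ]
plug_blue [486.9, 249.3] 0.23 [ 0.5331 -0.5323  0.04  ]
plug_white [270.1, 241.6] 0.57 [0.5616 0.1222 0.04  ]
scene [ 1.0546 -0.9485  0.824 ]
plug_orange [325.1, 174.4] 0.39 [0.3458 0.3905 0.04  ]
plug_orange_grip [373.4, 194.1] 0.69 [0.6001 0.2482 0.098 ]
port_mouth [277.3, 254.4] 0.69 [ 0.5216 -0.1971  0.12  ]
cell [281.6, 290.7] 0.7 [ 0.5295 -0.1988 -0.    ]
rack [362.5, 224.4] 0.71 [0.587  0.2054 0.    ]
plug_blue [363.7, 212.9] 0.7 [0.585  0.2135 0.04  ]
plug_white [344.6, 226.0] 0.66 [0.5644 0.1134 0.04  ]
```

```bash
python3 -c "
import cv2
a=cv2.imread('pics/top0.png')[130:350,130:530];cv2.imwrite('pics/top0c.png',cv2.resize(a,(800,440),interpolation=2))"
```

```text
(no output)
```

View pics/top0c.png

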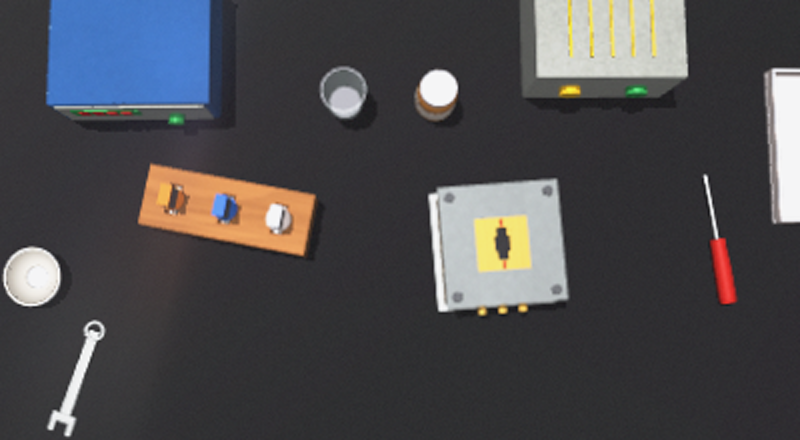

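View pics/scene0.png

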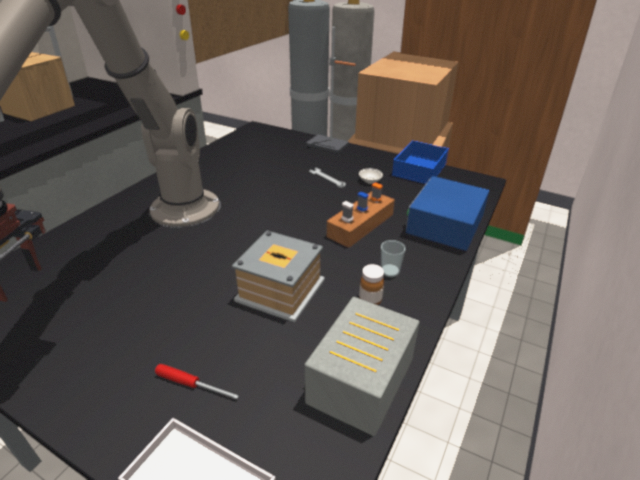

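The top crop shows the rack with orange at (171,197), blue and white beside it, yaw about −10°. The port is at (502,243), its slot nearly vertical in the picture (cell yaw about +3.5°). The scene view agrees: the cell is on the right, the rack on the left with orange at the far end.

```bash
cat >> h.py <<'E'
np.set_printoptions(precision=4,suppress=True)
def rel(pos,yaw,frm=None):
    "tool x at world yaw (deg), pointing down -> shift, rotvec(deg)"
    A=tool() if frm is None else frm
    y=np.radians(yaw); X=np.array([np.cos(y),np.sin(y),0]);Z=np.array([0,0,-1.]);B=np.eye(4)
    B[:3,:3]=np.c_[X,np.cross(Z,X),Z];B[:3,3]=pos
    D=np.linalg.inv(A)@B
    return np.round(D[:3,3]*1000,1),np.round(R.from_matrix(D[:3,:3]).as_rotvec(degrees=True),2)
def yaw():
    M=tool(); return np.degrees(np.arctan2(M[1,0],M[0,0]))
E
python3 - <<'E'
from h import *
from h import *
print(r.camera_params('wrist')['T_tool_cam'],r.camera_params('wrist')['fx'])
off=130
c=[(151,165),(315,195),(305,256),(139,224)]
P=[at_z('top',(a/2+off,b/2+off),.06)[:2] for a,b in c];print(np.array(P),np.mean(P,0))
for a,b in ((0,1),(3,2)): d=P[a]-P[b];print('rack yaw',np.degrees(np.arctan2(-d[0],d[1])),np.linalg.norm(d))
for p,z in (((171,197),.11),((502,243),.12)): print(at_z('top',(p[0]/2+off,p[1]/2+off),z))
m=[at_z('top',(a/2+off,b/2+off),.12)[:2] for a,b in ((501.5,222),(504,265))];d=m[0]-m[1];print('slot',np.degrees(np.arctan2(d[1],d[0])))
c=[(437,187),(557,179),(568,299),(448,308)]
P=[at_z('top',(a/2+off,b/2+off),.12)[:2] for a,b in c];print(np.array(P),np.mean(P,0))
d=P[0]-P[1];print(np.degrees(np.arctan2(-d[0],d[1])));d=P[1]-P[2];print(np.degrees(np.arctan2(d[1],d[0])))
# triangulate with both cams
print(tri(ray('top',(212.6,228.7)),ray('scene',(373.4,194.1))),tri(ray('top',(382.7,252.2)),ray('scene',(277.3,254.4))))
print(yaw(),rel([.5,-.15,.28],100),rel([.5,-.2,.3],175))
E
```

```text
[[-0.0008 -0.9566 -0.2915  0.0795]
 [ 1.     -0.0012  0.001   0.0004]
 [-0.0013 -0.2915  0.9566 -0.145 ]
 [ 0.      0.      0.      1.    ]] 345.78167152521945
[[0.6485 0.3136]
 [0.6015 0.0685]
 [0.5112 0.0834]
 [0.5603 0.33  ]] [0.5804 0.1989]
rack yaw -10.866947060635047 0.24955942548943713
rack yaw -11.255158845100409 0.2514626490178229
[0.5944 0.2711 0.11  ]
[ 0.5245 -0.1985  0.12  ]
slot 2.1274461848271904
[[ 0.6045 -0.1081]
 [ 0.6147 -0.2788]
 [ 0.4451 -0.2897]
 [ 0.4342 -0.121 ]] [ 0.5246 -0.1994]
3.429337143550657
3.690788826735797
[0.5924 0.284  0.0791] [ 0.5233 -0.2019  0.1238]
16.54801251008433 (array([ 436.6, -388.8,  -40.3]), array([  0.01,   0.  , -83.45])) (array([ 422.3, -340.9,  -60.3]), array([   0.  ,    0.01, -158.45]))
```

>>> play_rows([
  [[0.42, -0.33, -0.06, 0, 0, -60, 0.06], [0.42, -0.33, -0.06, 0, 0, -60, 0.06], [0.42, -0.33, -0.06, 0, 0, -60, 0.06], [0.42, -0.33, -0.06, 0, 0, -60, 0.06], [0.42, -0.33, -0.06, 0, 0, -60, 0.06], [0.42, -0.33, -0.06, 0, 0, -80, 0.06], [0.42, -0.33, -0.06, 0, 0, -80, 0.06], [0.42, -0.33, -0.06, 0, 0, -80, 0.06], [0.42, -0.33, -0.06, 0, 0, -80, 0.06], [0.42, -0.33, -0.06, 0, 0, -80, 0.06], [0.42, -0.33, -0.06, 0, 0, -80, 0.06], [0.42, -0.33, -0.06, 0, 0, -80, 0.06]],
])

```text
clock: 1.8
ee_pos: [0.4801, -0.2399, 0.2961]
tool_rot: [0.0, 0.663, 0.748, -0.0]
force: [0.9, -1.6, -0.1]
finger_gap: 0.684
gripper_force: 0.0
```

Run:
```python
from h import *
o=r.get_obs();print(o['clock'],o['ee_pos'],o['joints'],yaw(),rel([.5245,-.2,.30],183.5))
```

```text
1.8 [ 0.4801 -0.2399  0.2961] [ 0.7343  0.2314 -0.4553  1.7934  0.1117  1.1412  0.3634] 96.89832973745744 (array([34.2, 48.9, -3.9]), array([ -0.01,   0.05, -86.6 ]))
```

>>> play_rows([
  [[0.034, 0.049, -0.004, 0, 0, -86.6, 0.06], [0.034, 0.049, -0.004, 0, 0, -86.6, 0.06], [0.034, 0.049, -0.004, 0, 0, -86.6, 0.06], [0.034, 0.049, -0.004, 0, 0, -86.6, 0.06], [0.034, 0.049, -0.004, 0, 0, -86.6, 0.06], [0.034, 0.049, -0.004, 0, 0, -86.6, 0.06], [0.034, 0.049, -0.004, 0, 0, -86.6, 0.06], [0.034, 0.049, -0.004, 0, 0, -86.6, 0.06], [0.034, 0.049, -0.004, 0, 0, -86.6, 0.06], [0.034, 0.049, -0.004, 0, 0, -86.6, 0.06], [0.034, 0.049, -0.004, 0, 0, -86.6, 0.06], [0.034, 0.049, -0.004, 0, 0, -86.6, 0.06]],
])

```text
clock: 2.8
ee_pos: [0.5241, -0.2023, 0.2996]
tool_rot: [0.0, -0.025, 1.0, -0.0]
force: [-0.2, -0.5, 1.3]
finger_gap: 0.682
gripper_force: 0.0
```

Run:
```python
from h import *
o=r.get_obs();M=tool();print(o['clock'],o['ee_pos'],o['joints'],np.abs(o['qvel']).max(),yaw())
im=r.get_image('wrist');save('w1.png',im)
for t in ('port_mouth','port_disc','cell'):
    for d in r.spot_point(t,'wrist')[:2]: print(t,d['position'],round(d['p'],2),at_z('wrist',d['position'],{'port_mouth':.12,'port_disc':.11,'cell':0}[t],M))
hsv=cv2.cvtColor(im,cv2.COLOR_RGB2HSV)
br=((hsv[...,0]>18)&(hsv[...,0]<35)&(hsv[...,1]>120)&(hsv[...,2]>90)).astype(np.uint8)
n,l,st,ce=cv2.connectedComponentsWithStats(br);k=1+st[1:,4].argmax();print(st[k],ce[k])
c,_=cv2.findContours((l==k).astype(np.uint8),cv2.RETR_EXTERNAL,cv2.CHAIN_APPROX_NONE)
Q=np.array([at_z('wrist',p,.12,M)[:2] for p in cv2.convexHull(c[0])[:,0].astype(float)])
print('brass',cv2.minAreaRect((Q*1e3).astype(np.float32)))
print('port px',proj('wrist',[.5245,-.2,.12],M))
```

```text
2.8 [ 0.5241 -0.2023  0.2996] [ 0.8396  0.3193 -0.7235  1.7202  0.2263  1.1873  1.676 ] 1.396430317063372 -177.17322742806573
port_mouth [326.0, 219.5] 0.61 [ 0.5243 -0.1961  0.12  ]
port_mouth [62.4, 191.4] 0.44 [ 0.5081 -0.4537  0.12  ]
port_disc [323.3, 216.1] 0.67 [ 0.5234 -0.1986  0.11  ]
cell [323.3, 197.4] 0.6 [ 0.5248 -0.1972  0.    ]
[ 408  425  179   26 3026] [505.5066 438.8883]
brass ((792.8877563476562, 37.37495422363281), (34.959842681884766, 232.35494995117188), 2.8613476753234863)
port px [321.9427 219.5418]
```

View pics/w1.png

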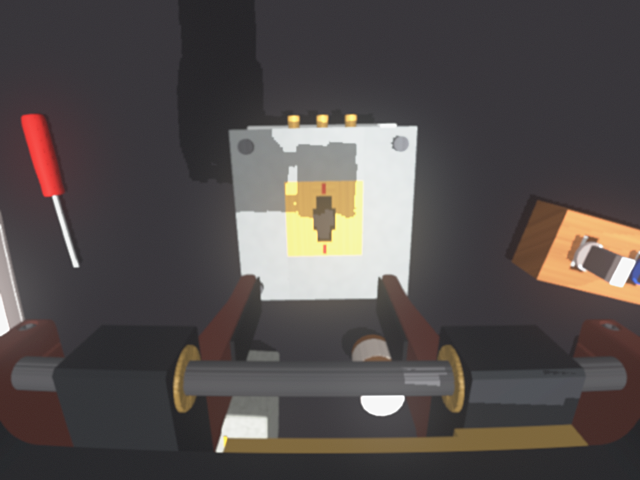

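The wrist picture shows the port centred at about (324,218) with its slot near vertical, red marks at (324,188) and (324,249). The arm was still settling. Next, on to the rack.

Run:
```python
from h import *
A=np.eye(4);a=np.radians(183.5);A[:3,:3]=np.c_[[np.cos(a),np.sin(a),0],[np.sin(a),-np.cos(a),0],[0,0,-1]];A[:3,3]=[.5245,-.2,.3]
print(rel([.596,.2775,.25],169,A),rel([.596,.2775,.25],169))
```

```text
(array([-100.5,  472.2,   50. ]), array([ 0. ,  0. , 14.5])) (array([-90.6, 476.6,  49.5]), array([ 0.  ,  0.  , 13.24]))
```

>>> play_rows([
  [[-0.1, 0.472, 0.02, 0, 0, 14.5, 0.06], [-0.1, 0.472, 0.02, 0, 0, 14.5, 0.06], [-0.1, 0.472, 0.02, 0, 0, 14.5, 0.06], [-0.1, 0.472, 0.03, 0, 0, 14.5, 0.06], [-0.1, 0.472, 0.03, 0, 0, 14.5, 0.06], [-0.1, 0.472, 0.03, 0, 0, 14.5, 0.06], [-0.1, 0.472, 0.05, 0, 0, 14.5, 0.06], [-0.1, 0.472, 0.05, 0, 0, 14.5, 0.06], [-0.1, 0.472, 0.05, 0, 0, 14.5, 0.06], [-0.1, 0.472, 0.05, 0, 0, 14.5, 0.06], [-0.1, 0.472, 0.05, 0, 0, 14.5, 0.06], [-0.1, 0.472, 0.05, 0, 0, 14.5, 0.06]],
])

```text
clock: 4.0
ee_pos: [0.603, 0.2774, 0.2489]
tool_rot: [-0.0, 0.105, 0.994, 0.0]
force: [-0.2, -0.1, 0.1]
finger_gap: 0.683
gripper_force: 0.0
```

>>> play_rows([
  [[0, 0, 0, 0, 0, 0, 0.06], [0, 0, 0, 0, 0, 0, 0.06], [0, 0, 0, 0, 0, 0, 0.06], [0, 0, 0, 0, 0, 0, 0.06], [0, 0, 0, 0, 0, 0, 0.06]],
])

```text
clock: 4.42
ee_pos: [0.6042, 0.2717, 0.2498]
tool_rot: [0.0, 0.106, 0.994, -0.0]
force: [-0.1, -0.7, -0.4]
finger_gap: 0.684
gripper_force: 0.0
```

Run:
```python
from h import *
o=r.get_obs();M=tool();print(o['clock'],o['ee_pos'],o['joints'],np.abs(o['qvel']).max(),yaw())
im=r.get_image('wrist');save('w2.png',im)
for t in ('plug_orange','plug_orange_grip','plug_blue','plug_white','rack'):
    for d in r.spot_point(t,'wrist')[:2]: print(t,d['position'],round(d['p'],2),at_z('wrist',d['position'],{'plug_orange_grip':.098,'rack':0}.get(t,.04),M))
hsv=cv2.cvtColor(im,cv2.COLOR_RGB2HSV)
print('pred px',proj('wrist',[.596,.2775,.118],M))
```

```text
4.4167 [0.6042 0.2717 0.2498] [-0.0059  0.554  -0.7506  1.537   0.3955  1.2072  0.5338] 0.005158937439053086 167.78992886607915
plug_orange [330.9, 202.3] 0.95 [0.597  0.2851 0.04  ]
plug_orange_grip [327.2, 214.3] 0.89 [0.595  0.2803 0.098 ]
plug_blue [249.4, 206.5] 0.87 [0.5832 0.2008 0.04  ]
plug_white [175.8, 204.1] 0.93 [0.5639 0.1253 0.04  ]
rack [254.9, 201.9] 0.61 [0.5858 0.1987 0.    ]
pred px [324.6799 221.7148]
```

View pics/w2.png

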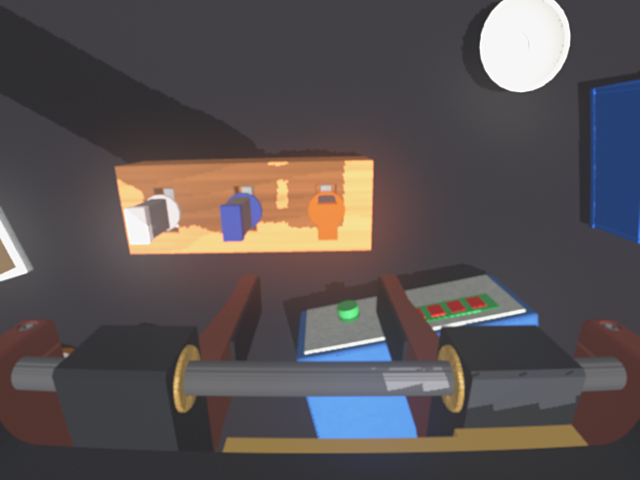

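Orange cap centre at about (327,222); blue and white stand at left, rack edges at rows 158–254. Refining the plug position and rack yaw.

Run:
```python
from h import *
M=tool()
a,b=[at_z('wrist',p,.06,M) for p in ((131,254),(372,249.5))];d=b-a;print('yaw edge',np.degrees(np.arctan2(-d[0],d[1])),np.linalg.norm(d))
im=cv2.imread('pics/w2.png');hsv=cv2.cvtColor(im,cv2.COLOR_BGR2HSV)
sub=hsv[180:246,300:352]; ok=(sub[...,1]>215)
for z in (.118,): print([at_z('wrist',p,z,M) for p in ((327.5,222),(318,240),(337.5,239))])
for i in range(0,66,4): print(180+i,' '.join('%3d/%3d/%3d'%tuple(sub[i,j]) for j in range(6,50,5)))
for P in ([.5955,.280,.118],): print(proj('wrist',P,M))
for n,z in (('top',.0),('scene',0)): pass
print(proj('wrist',(M@np.array([0,0,.0,1]))[:3],M), rel([.5955,.2795,.17],169),rel([.5955,.2795,.096],169))
```

```text
yaw edge -10.907142771184109 0.25072515219715596
[array([0.5961, 0.2814, 0.118 ]), array([0.6097, 0.2704, 0.118 ]), array([0.6123, 0.2866, 0.118 ])]
180  12/142/200  12/142/200  12/142/200  12/142/200  12/142/201  12/142/199  12/143/200  12/143/198  22/110/247
184  12/142/206  12/142/207  12/142/192  10/102/190  10/ 86/186  11/131/199  12/141/188  12/143/207  22/106/247
188  12/142/209  12/142/210  12/142/201   8/ 28/215   9/ 12/214  10/ 95/213  11/142/185  12/143/210  23/101/247
192  12/143/202  12/141/202  11/143/185  11/148/231  12/165/238  12/169/231  11/146/183  12/143/201  22/112/247
196  11/141/193  12/141/192  13/178/243   7/ 92/152   6/ 81/144   6/ 81/145  13/179/243  12/148/207  22/108/247
200  12/141/197  12/179/234  13/178/243   4/ 61/133   4/ 61/134   6/ 68/136  11/172/237  12/180/238  21/113/247
204  12/142/201  13/178/241  13/179/240  12/182/230  12/183/233  12/183/233  12/183/233  13/179/241  22/110/247
208  11/143/196  13/178/241  13/179/241  13/178/241  13/178/241  13/179/241  13/179/241  13/179/241  18/121/247
212  12/143/198  13/179/241  13/178/241  13/178/241  13
[... 411 characters left out ...]
6/128/247  17/125/247  13/178/241  13/180/241  13/180/241  13/175/242  23/102/247  23/103/247
232  21/115/247  21/114/247  21/113/247  13/180/241  13/181/241  13/180/241  13/174/242  21/114/247  21/114/247
236  21/112/247  21/112/247  21/113/247  13/181/241  13/180/241  13/181/241  13/176/242  21/113/247  21/112/247
240  21/113/247  21/113/247  21/113/247  17/136/247  17/135/247  18/130/247  18/131/247  21/112/247  21/112/247
244  22/107/247  22/106/247  22/106/247  22/105/247  22/105/247  22/105/247  22/107/247  22/106/247  22/105/247
[325.7283 221.6365]
[320.4729 311.1254] (array([ 9.4,  4.4, 79.7]), array([-0.  ,  0.02, -1.06])) (array([  9.4,   4.4, 153.7]), array([-0.  ,  0.02, -1.06]))
```

>>> play_rows([
  [[0.0095, 0.0055, 0.02, 0, 0, -1.1, 0.06], [0.0095, 0.0055, 0.05, 0, 0, -1.1, 0.06], [0.0095, 0.0055, 0.08, 0, 0, -1.1, 0.06], [0.0095, 0.0055, 0.11, 0, 0, -1.1, 0.06], [0.0095, 0.0055, 0.135, 0, 0, -1.1, 0.06], [0.0095, 0.0055, 0.15, 0, 0, -1.1, 0.06], [0.0095, 0.0055, 0.1535, 0, 0, -1.1, 0.06], [0.0095, 0.0055, 0.1535, 0, 0, -1.1, 0.06], [0.0095, 0.0055, 0.1535, 0, 0, -1.1, 0.06]],
])

```text
clock: 5.47
ee_pos: [0.5962, 0.2817, 0.0973]
tool_rot: [0.001, 0.095, 0.995, 0.001]
force: [-0.3, -0.7, 0.3]
finger_gap: 0.684
gripper_force: 0.0
```

>>> play_rows([
  [[0, 0, 0, 0, 0, 0, 0.03], [0, 0, 0, 0, 0, 0, 0.025], [0, 0, 0, 0, 0, 0, 0.02], [0, 0, 0, 0, 0, 0, 0.015], [0, 0, 0, 0, 0, 0, 0.01], [0, 0, 0, 0, 0, 0, 0.005], [0, 0, 0, 0, 0, 0, 0.005], [0, 0, 0, 0, 0, 0, 0.005], [0, 0, 0, 0, 0, 0, 0.005], [0, 0, 0, 0, 0, 0, 0.005]],
], force=40)

```text
clock: 6.3
ee_pos: [0.5954, 0.2811, 0.096]
tool_rot: [0.0, 0.095, 0.995, -0.0]
force: [0.1, 0.7, 1.4]
finger_gap: 0.181
gripper_force: 40.0
```

Run:
```python
from h import *
o=r.get_obs();M=tool();print(o['clock'],o['ee_pos'],o['force'],o['moment'],o['finger_gap']*87.8,o['gripper_force'],yaw())
im=r.get_image('wrist');save('w3.png',im)
```

```text
6.3 [0.5954 0.2811 0.096 ] [0.1192 0.6984 1.4148] [-0.0612 -0.1102 -0.0074] 15.870006575971807 39.99677538871765 169.09013051495285
```

View pics/w3.png

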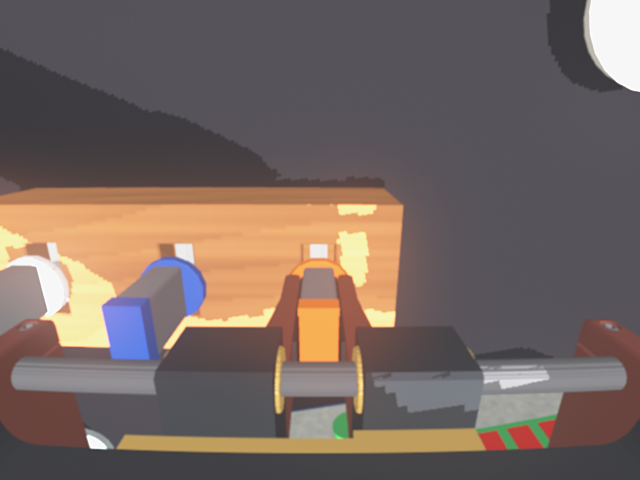

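Gripped at 15.9 mm with 40 N; orange between the fingers at (318,300), blue and white unmoved. Lifting.

>>> play_rows([
  [[0, 0, -0.01, 0, 0, 0, 0.005], [0, 0, -0.03, 0, 0, 0, 0.005], [0, 0, -0.06, 0, 0, 0, 0.005], [0, 0, -0.09, 0, 0, 0, 0.005], [0, 0, -0.12, 0, 0, 0, 0.005], [0, 0, -0.145, 0, 0, 0, 0.005], [0, 0, -0.15, 0, 0, 0, 0.005], [0, 0, -0.15, 0, 0, 0, 0.005]],
])

```text
clock: 7.02
ee_pos: [0.596, 0.2818, 0.2482]
tool_rot: [0.002, 0.095, 0.995, 0.001]
force: [-0.0, 0.1, -2.4]
finger_gap: 0.178
gripper_force: 40.0
```

Run:
```python
from h import *
o=r.get_obs();print(o['clock'],o['ee_pos'],o['finger_gap']*87.8,o['gripper_force'],yaw())
print(rel([.5245,-.2,.24],183.5))
```

```text
7.0167 [0.596  0.2818 0.2482] 15.590390407505977 39.99600291252136 169.08857196548342
(array([ -21. , -486.6,    7.2]), array([  0.1 ,   0.19, -14.41]))
```

>>> play_rows([
  [[-0.021, -0.485, 0.006, 0, 0, -14.5, 0.005], [-0.021, -0.485, 0.006, 0, 0, -14.5, 0.005], [-0.021, -0.485, 0.006, 0, 0, -14.5, 0.005], [-0.021, -0.485, 0.006, 0, 0, -14.5, 0.005], [-0.021, -0.485, 0.006, 0, 0, -14.5, 0.005], [-0.021, -0.485, 0.006, 0, 0, -14.5, 0.005], [-0.021, -0.485, 0.006, 0, 0, -14.5, 0.005], [-0.021, -0.485, 0.006, 0, 0, -14.5, 0.005], [-0.021, -0.485, 0.006, 0, 0, -14.5, 0.005], [-0.021, -0.485, 0.006, 0, 0, -14.5, 0.005], [-0.021, -0.485, 0.006, 0, 0, -14.5, 0.005], [-0.021, -0.485, 0.006, 0, 0, -14.5, 0.005]],
])

```text
clock: 8.02
ee_pos: [0.5215, -0.2042, 0.2376]
tool_rot: [-0.002, -0.029, 1.0, -0.0]
force: [-0.1, -0.3, -2.1]
finger_gap: 0.177
gripper_force: 40.0
```

>>> play_rows([
  [[0, 0, 0, 0, 0, 0, 0.005], [0, 0, 0, 0, 0, 0, 0.005], [0, 0, 0, 0, 0, 0, 0.005], [0, 0, 0, 0, 0, 0, 0.005], [0, 0, 0, 0, 0, 0, 0.005], [0, 0, 0, 0, 0, 0, 0.005]],
])

```text
clock: 8.52
ee_pos: [0.5245, -0.1977, 0.2399]
tool_rot: [-0.0, -0.032, 0.999, 0.0]
force: [0.9, 0.4, -2.0]
finger_gap: 0.178
gripper_force: 40.0
```

Run:
```python
from h import *
o=r.get_obs();M=tool();print(o['clock'],o['ee_pos'],o['joints'],np.abs(o['qvel']).max(),yaw(),o['force'],o['moment'])
im=r.get_image('wrist');save('w4.png',im)
for t in ('port_mouth','port_disc','plug_orange','plug_orange_grip'):
    for d in r.spot_point(t,'wrist')[:1]: print(t,d['position'],round(d['p'],2),at_z('wrist',d['position'],{'port_mouth':.12,'port_disc':.11}.get(t,o['ee_pos'][2]-.056 if t=='plug_orange' else o['ee_pos'][2]+.002),M))
print(proj('wrist',(M@[0,0,.056,1])[:3],M),proj('wrist',(M@[.02,0,.052,1])[:3],M))
```

```text
8.5167 [ 0.5245 -0.1977  0.2399] [ 0.8651  0.391  -0.7794  1.7925  0.3076  1.0841  1.6132] 0.004470166375043105 -176.2772989123691 [ 0.8722  0.408  -2.0263] [ 0.0723 -0.1004 -0.0199]
port_mouth [315.7, 233.8] 0.57 [ 0.5219 -0.201   0.12  ]
port_disc [318.3, 233.4] 0.67 [ 0.5243 -0.1988  0.11  ]
plug_orange [322.3, 272.3] 0.78 [ 0.5279 -0.1959  0.1839]
plug_orange_grip [314.1, 315.5] 0.62 [ 0.5256 -0.2005  0.2419]
[319.8626 267.019 ] [319.8924 238.3173]
```

View pics/w4.png

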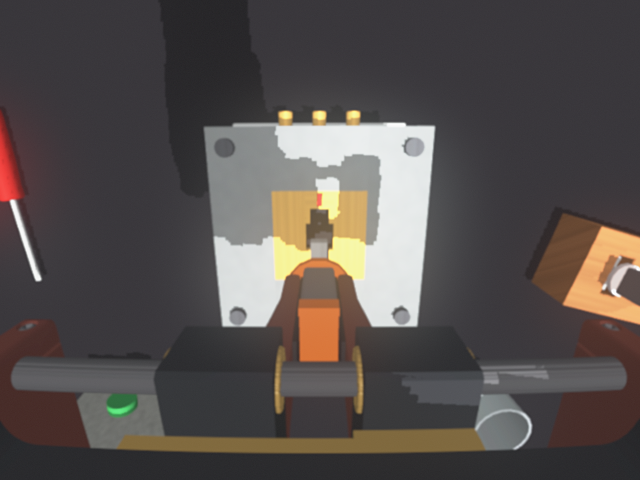

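The plug hangs upright; its crossbar end shows at about (320,240), port brass cols 272–366, rows 190–279. Zooming in for edges.

Run:
```python
import cv2
a=cv2.imread('pics/w4.png')[182:288,262:376];cv2.imwrite('pics/w4c.png',cv2.resize(a,None,fx=5.5,fy=5.5,interpolation=cv2.INTER_NEAREST))
```

```text
(no output)
```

View pics/w4c.png

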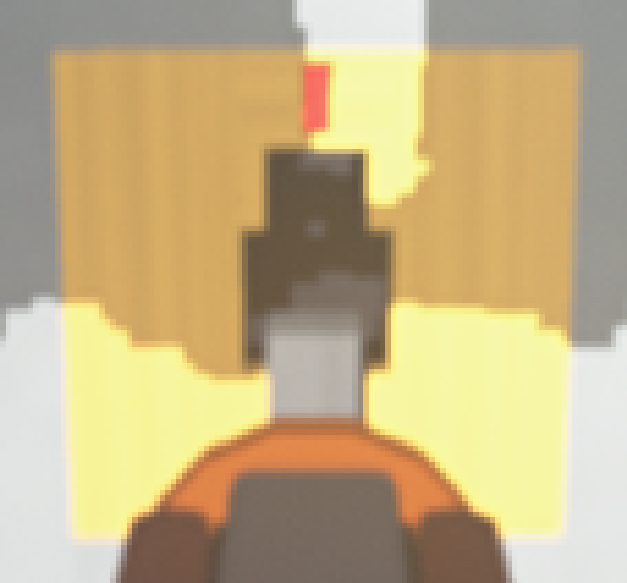

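Run:
```python
from h import *
M=tool()
px=lambda c:(c[0]/5.5+262-.5,c[1]/5.5+182-.5)
C=[at_z('wrist',px(c),.12,M)[:2] for c in ((53,50),(581,50),(565,537),(72,537))]
print(np.array(C),'centre',np.mean(C,0))
print([np.linalg.norm(C[i]-C[i-1]) for i in range(4)])
for a,b in ((0,1),(3,2)): d=C[b]-C[a];print(np.degrees(np.arctan2(-d[0],d[1]))) 
s=[at_z('wrist',px(c),.12,M)[:2] for c in ((316.5,150),(316.5,235))];print('slot end, square end',s)
d=s[1]-s[0];print(np.degrees(np.arctan2(d[1],d[0])))
print('mid of red/slot',at_z('wrist',px((315,98)),.12,M))
Mi=np.linalg.inv(M)
for c,z in (((316,318),.056),((316,318),.048)): 
    P=at_z('wrist',px(c),(M@[0,0,z,1])[2],M); print('bar front in tool',(Mi@np.append(P,1))[:3])
for n in C+s: print((Mi@np.append(n,[.12,1]))[:2])
```

```text
[[ 0.4892 -0.2386]
 [ 0.4846 -0.1647]
 [ 0.5586 -0.1595]
 [ 0.5633 -0.2341]] centre [ 0.5239 -0.1992]
[np.float64(0.07416200931376773), np.float64(0.07404040358349058), np.float64(0.07414150803540906), np.float64(0.07473125466032833)]
3.5821936659810905
3.599705708642676
slot end, square end [array([ 0.5012, -0.2008]), array([ 0.5137, -0.2   ])]
3.5954109130485623
mid of red/slot [ 0.4938 -0.2015  0.12  ]
bar front in tool [ 0.0181 -0.0006  0.056 ]
bar front in tool [ 0.0206 -0.0006  0.048 ]
[ 0.0375 -0.0374]
[0.0375 0.0366]
[-0.0367  0.0372]
[-0.0366 -0.0376]
[ 0.0232 -0.0005]
[ 0.0107 -0.0005]
```

>>> play_rows([
  [[0.0005, 0, 0.02, 0, 0, 0, 0.005], [0.0005, 0, 0.04, 0, 0, 0, 0.005], [0.0005, 0, 0.052, 0, 0, 0, 0.005], [0.0005, 0, 0.057, 0, 0, 0, 0.005], [0.0005, 0, 0.061, 0, 0, 0, 0.005], [0.0005, 0, 0.065, 0, 0, 0, 0.005], [0.0005, 0, 0.069, 0, 0, 0, 0.005], [0.0005, 0, 0.072, 0, 0, 0, 0.005], [0.0005, 0, 0.072, 0, 0, 0, 0.005], [0.0005, 0, 0.072, 0, 0, 0, 0.005]],
])

```text
clock: 9.6
ee_pos: [0.5239, -0.1992, 0.1682]
tool_rot: [0.0, -0.031, 1.0, -0.0]
force: [-0.3, 0.0, -1.3]
finger_gap: 0.176
gripper_force: 40.0
```

>>> play_rows([
  [[0, 0, 0.003, 0, 0, 0, 0.005], [0, 0, 0.006, 0, 0, 0, 0.005], [0, 0, 0.009, 0, 0, 0, 0.005], [0, 0, 0.012, 0, 0, 0, 0.005], [0, 0, 0.014, 0, 0, 0, 0.005], [0, 0, 0.014, 0, 0, 0, 0.005], [0, 0, 0.014, 0, 0, 0, 0.005], [0, 0, 0.014, 0, 0, 0, 0.005]],
])

```text
clock: 10.27
ee_pos: [0.5245, -0.1992, 0.1554]
tool_rot: [0.001, -0.031, 1.0, -0.001]
force: [-2.9, 1.0, 9.9]
finger_gap: 0.177
gripper_force: 40.0
```

>>> play_rows([
  [[0, 0, 0.0015, 0, 0, 0, 0.005], [0, 0, 0.003, 0, 0, 0, 0.005], [0, 0, 0.004, 0, 0, 0, 0.005], [0, 0, 0.004, 0, 0, 0, 0.005], [0, 0, 0.004, 0, 0, 0, 0.005]],
])

```text
clock: 10.68
ee_pos: [0.5249, -0.1992, 0.1536]
tool_rot: [0.001, -0.031, 1.0, -0.001]
force: [-9.2, 1.6, 29.5]
finger_gap: 0.18
gripper_force: 40.0
```

>>> play_rows([
  [[0, 0, -0.001, 0, 0, 3, 0.005], [0, 0, -0.001, 0, 0, 8, 0.005], [0, 0, -0.001, 0, 0, 13, 0.005], [0, 0, -0.001, 0, 0, 18, 0.005], [0, 0, -0.001, 0, 0, 23, 0.005], [0, 0, -0.001, 0, 0, 28, 0.005], [0, 0, -0.001, 0, 0, 33, 0.005], [0, 0, -0.001, 0, 0, 38, 0.005], [0, 0, -0.001, 0, 0, 43, 0.005], [0, 0, -0.001, 0, 0, 46, 0.005], [0, 0, -0.001, 0, 0, 48, 0.005], [0, 0, -0.001, 0, 0, 48, 0.005]],
])

```text
clock: 11.68
ee_pos: [0.524, -0.1988, 0.1537]
tool_rot: [0.0, 0.379, 0.926, -0.001]
force: [-7.8, 2.5, 22.5]
finger_gap: 0.179
gripper_force: 40.0
```

Run:
```python
from h import *
o=r.get_obs();print(o['clock'],o['ee_pos'],o['joints'],yaw(),o['force'],o['moment'],o['finger_gap'],o['gripper_force'])
```

```text
11.6833 [ 0.524  -0.1988  0.1537] [ 0.6762  0.4432 -0.5396  1.885   0.2895  0.8901  0.7892] 135.50477989422217 [-7.7631  2.4977 22.4521] [0.6112 2.1356 0.0245] 0.17865956992880477 40.009188652038574
```

>>> play_rows([
  [[0, 0, 0, 0, 0, 3, 0.005], [0, 0, 0, 0, 0, 8, 0.005], [0, 0, 0, 0, 0, 13, 0.005], [0, 0, 0, 0, 0, 18, 0.005], [0, 0, 0, 0, 0, 23, 0.005], [0, 0, 0, 0, 0, 28, 0.005], [0, 0, 0, 0, 0, 33, 0.005], [0, 0, 0, 0, 0, 38, 0.005], [0, 0, 0, 0, 0, 43, 0.005], [0, 0, 0, 0, 0, 46, 0.005], [0, 0, 0, 0, 0, 47, 0.005], [0, 0, 0, 0, 0, 47, 0.005]],
])

```text
clock: 12.68
ee_pos: [0.525, -0.1988, 0.1537]
tool_rot: [0.001, 0.716, 0.698, 0.0]
force: [-5.3, 2.4, 19.2]
finger_gap: 0.178
gripper_force: 40.0
```

>>> play_rows([
  [[0, 0, 0, 0, 0, 0, 0.005], [0, 0, 0, 0, 0, 0, 0.005], [0, 0, 0, 0, 0, 0, 0.005], [0, 0, 0, 0, 0, 0, 0.005], [0, 0, 0, 0, 0, 0, 0.005], [0, 0, 0, 0, 0, 0, 0.005]],
])

```text
clock: 13.18
ee_pos: [0.5251, -0.1988, 0.1537]
tool_rot: [0.001, 0.715, 0.699, 0.001]
force: [-4.8, 2.1, 19.4]
finger_gap: 0.175
gripper_force: 40.0
```

Run:
```python
from h import *
o=r.get_obs();print(o['clock'],o['ee_pos'],o['joints'],yaw(),o['force'],o['moment'],o['finger_gap'],o['gripper_force'],np.abs(o['qvel']).max())
save('w5.png',r.get_image('wrist'))
```

```text
13.1833 [ 0.5251 -0.1988  0.1537] [ 0.536   0.4144 -0.3588  1.8938  0.188   0.8631  0.0592] 88.65742062956129 [-4.8439  2.0522 19.3939] [0.4241 1.4081 0.2263] 0.1752978859530212 40.01616597175598 0.002230380570291392
```

View pics/w5.png

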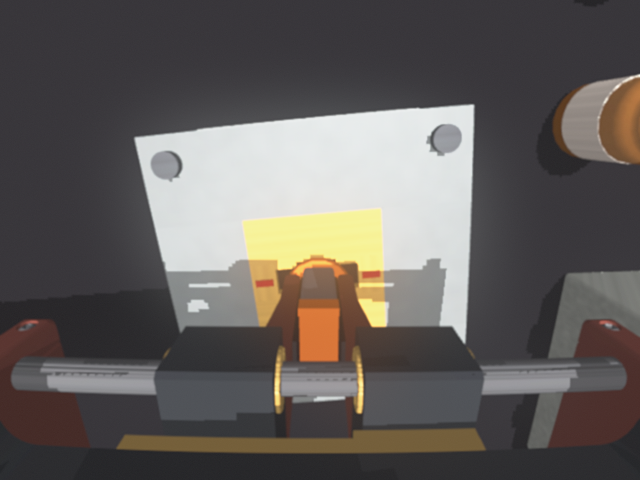

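The plug is down in the port (collar just over the brass), turned 95° with the red marks at its sides. It is pressing at about 20 N, the twist torque is about 0.2 N m, and the arm is still.

```bash
python3 -c "
from station import r
print(r.sign_off())"
```

```text
the job is handed in; nothing more can be done
None
```

The orange plug is in the bayonet port, pushed down to the stop and turned about 95° clockwise, and I handed the job in while still gripping it (40 N) and pressing down (about 20 N); the sign-off gave no verdict.

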